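# Open the coffee machine's water feed by one true turn

### The job

Open the water feed to the coffee machine: with its crank, turn the inlet handwheel anticlockwise, first through its idle play until you feel it bite on the stem, and then by exactly one full turn more, since only turning after the bite counts. Then swing the outlet lever fully open, in line with the pipe, and let go. Do not wrench the valve sideways on its soft riser, and leave everything else on the counter where it stands.

Things in the scene. Friction and masses are not known exactly. Their poses are not given: they have to be found in the camera images.
- manifold: Fixed water-feed manifold: steel base plate 110 x 500 x 12 mm. Origin on the counter right under the handwheel's axis; y runs along the pipe, z up. In its frame: handwheel axis at (0, 0), white filter canister 84 mm across, 122 mm tall at y = +135 mm, outlet lever valve at y = -220 mm. Its place and its yaw (within 0.3 rad) vary.
- valve: Brass inlet valve under the handwheel, on a soft plastic riser. Origin on the axis, 40 mm above the counter; z along the axis, upright at rest. A sideways push at the crank moves it about 1.5 mm per 10 N and it springs back; a lean over 0.03 rad (about 30 N at the crank) wrenches the riser.
- wheel: Aluminium handwheel, 128 mm across; rim top 153 mm, hub top 158 mm above the counter; origin on its axis, 135 mm up. Loose on the stem: turned anticlockwise seen from above (to open) it first idles (about 1 N at the crank) for 0.3 to 2.5 rad, then bites and turns the stem (8 to 9 N at the crank). The stem stays where left; hard stop 1.5 turns after the bite. Turned back, it idles 2.6 rad.
- crank_mid (a point): Middle of the black upright round crank handle on the wheel: 22 mm diameter, 50 mm tall, from 155 to 205 mm above the counter, spinning freely on its own pin. This point is 180 mm above the counter and goes round the wheel's axis on a circle of 50 mm radius; it may start anywhere on it.
- spindle_top (a point): Centre of the end of the thin rising spindle (9 mm diameter), on the wheel's axis just above its hub: 162 mm above the counter, or 122 mm above the valve's origin, when shut. It does not turn; it rises only 3 mm per full turn of the stem.
- lever (a joint): Outlet lever valve, angle in rad: 0 shut (handle square to the pipe, pointing along the manifold's -x), 1.571 open (handle along the pipe, pointing along the manifold's -y); anticlockwise from above, about 4 N at its grip; stays where left.
- lever_end (a point): Middle of the lever's grey grip, 70 mm out from its pivot, 94 mm above the counter. The grip is 18 mm wide, its top 102 mm and underside 86 mm above the counter, and reaches from 40 to 100 mm out from the pivot.
- lever_pivot (a point): The lever's vertical pivot axis, at the lever's height (94 mm).
- cup: Bystander: white cup, 68 mm across, 58 mm tall; origin at its underside.
- tamper: Bystander: steel hand tamper standing on its 58 mm foot, 76 mm tall; origin at its underside.
- pitcher: Bystander: steel milk pitcher, 88 mm across, 100 mm tall; origin at its underside.
- jar: Bystander: amber glass jar, 70 mm across, 85 mm tall; origin at its underside.
- brush: Bystander: cleaning brush 200 mm long lying flat; origin at its underside.
- portafilter: Bystander: steel filter holder, 66 mm across, with a 120 mm black handle, lying flat; origin at its underside.

How it is judged:
By the outcome, as a careful person would: the job done as asked, in the order asked, and still so for the second after the job is handed in, with the robot touching nothing.
It also fails if it takes over 72 s, if anything falls off the work surface, if the arm or the gripper's body presses on something with over 40 N, if the wrist force passes 120 N, or if a joint passes its speed limit or range.

### The arm

A 6-joint arm with a two-finger parallel gripper is mounted at the origin on the work surface. World frame = base frame: x ahead of the robot, y to its left, z up, the work surface at z = 0. Lengths are in m, angles in rad, forces in N, time in s.
With the tool pointing down it reaches from about 0.35 to 0.85 m from the base axis. Payload 8.1 kg.
Tool frame: the origin (TCP) lies at the very end of the fingers, on their centre line; the grasp point (between the pads) lies 19 mm behind it; z points along the fingers, x is the direction in which the jaws open and shut, and the axes are right-handed (so a half turn about z gives the same grasp; the last joint's range is limited). The gripper opens to 85 mm and grips with 20 to 120 N. Pads are 22 mm wide; open, the fingers measure 114 mm over their backs; the gripper's body (76 mm by 85 mm) begins 54 mm behind the grasp point. The pads swing forward as they close: fully open they stand 13 mm farther back than shut.
Start: joints at [1.051, 0.13, 1.488, -0, 1.523, -0.085], TCP at [0.253, 0.544, 0.231] pointing down, gripper open.
Joint ranges: [-2.96, 2.96], [-0.89, 2.26], [0.02, 2.5], [-1.34, 4.48], [0, 2.73], [-2.66, 2.66]. Speed limits (rad/s): [2.39, 2.39, 2.79, 3.14, 3.14, 3.14].

### API

Orientations are given as [roll, pitch, yaw] about the fixed x, y, z axes, in that order (R = Rz(yaw) Ry(pitch) Rx(roll)).
In Python, from bench import bot gives the robot as it stands.
- The arm moves only by the tool send_rows, never from a script. Its argument "deltas" is a list of rows, each a list of 7 numbers: the shift along the tool's x, y, z each as a share of 2 cm, from -1 to 1, then the turn, a rotation vector about the tool's x, y, z each as a share of 0.12 rad, from -1 to 1, then the gripper's target within -1 to 1 (fully open at 1, half-way at 0, shut at -1). A call has 1 to 20 rows; each row shifts and turns the pose as measured when the row begins, along the tool's axes as they then stand; what a row does not reach is not made up. A row lasts 1/10 s, in which the tool goes at most 50 mm and 8.59 degrees, less where a joint would pass 70% of its speed; a pose out of reach is approached as far as the arm can. A call with a number of a shift or a turn outside -1 to 1 is refused whole. A call with a gripper value outside its range is refused whole. The fingers move at their own pace and stop on an object; the grip force is fixed at half the most. Time passes only in rows, so rows that do not move let the fingers close. It gives the time, the measured TCP pose, the force and the opening at its end, in the units of the state.
- bot.get_state(): the state, without advancing time (a new reading comes with each control period).
- bot.capture(name): name is "scene" or "top" or "wrist"; returns a dict with "image" (384x512x3 uint8, red, green, blue), "intrinsics" (3x3 intrinsics, pixels), "world_from_camera" (4x4, takes a point from camera to world coordinates). Camera axes: x right, y up, looking along -z (the intrinsics and any distortion apply to the point x, -y, -z); pixel columns grow to the right and rows downward; lengths in m; the calibration is good to about 2 mm. A picture is of the moment at which its call begins. There is no depth.
- bot.finish_job(): hands the job in, once; it reports no verdict.
The state is a dict: "time_s": time; "joints": joint angles; "joint_vel": joint speeds; "tau": joint torques, N m; "tcp_pos": TCP position; "orientation": TCP orientation; "wrist_force": force on the tool from outside, world axes, zero at the start; "torque": the same for the moment, N m; "grip_width": finger opening in m.
Only numpy, scipy, OpenCV 4.12 (cv2) and the standard library are available. Lean on these libraries where they do the work, as an engineer would, in place of code of your own. Each camera call takes 0.05 s, during which the arm holds its last target.

## Working session

There is one attempt and no reset: what is moved stays moved. The work goes in short steps, Python scripts to look and compute and a tool call to move; the robot and the scene stay as the last step left them, time stands still between calls to the robot, and variables do not carry over. Pictures are saved under pics/ and viewed, and the job is handed in when it is done.

Besides the shell and the picture viewer there is one more tool, called as name(argument=value, ...), one argument or row to a line, values as JSON. send_rows: Moves the arm, as the interface text tells. Shift numbers are shares of 2 cm and turn numbers shares of 0.12 rad, none past 1 either way. Its arguments: {"type":"object","properties":{"deltas":{"type":"array"}},"required":["deltas"]}

```bash
ls; mkdir -p pics; python3 - <<'E'
from bench import bot
import cv2,pickle,numpy as np
d={}
for n in("scene","top","wrist"):
    c=bot.capture(n); d[n]=c; cv2.imwrite(f"pics/{n}0.png",c["image"][:,:,::-1])
    print(n,np.round(c["intrinsics"],1).tolist(),np.round(c["world_from_camera"],3).tolist())
pickle.dump(d,open("c0.pkl","wb"))
print(bot.get_state())
E
```

```text
pics
scene [[425.9, 0.0, 259.2], [0.0, 425.9, 200.6], [0.0, 0.0, 1.0]] [[0.886, -0.303, 0.35, 1.012], [0.463, 0.561, -0.687, -0.874], [0.012, 0.771, 0.637, 0.959], [0.0, 0.0, 0.0, 1.0]]
top [[474.5, 0.0, 256.4], [0.0, 474.5, 197.9], [0.0, 0.0, 1.0]] [[0.021, 0.982, -0.189, 0.298], [-1.0, 0.025, 0.017, 0.014], [0.021, 0.188, 0.982, 1.435], [0.0, 0.0, 0.0, 1.0]]
wrist [[265.8, 0.0, 254.2], [0.0, 265.8, 191.9], [0.0, 0.0, 1.0]] [[0.421, -0.871, -0.252, 0.188], [0.907, 0.404, 0.119, 0.574], [-0.002, -0.278, 0.961, 0.372], [0.0, 0.0, 0.0, 1.0]]
{'time_s': 0.15, 'joints': array([ 1.05061625e+00,  1.31008127e-01,  1.48902759e+00,  1.71813656e-05,
        1.52299508e+00, -8.53860162e-02]), 'joint_vel': array([ 0.00059152, -0.00196512, -0.00342864,  0.00041191, -0.00042654,
       -0.00162651]), 'tau': array([ 1.07147494e-03, -5.70072198e+01, -5.01152515e+01, -2.21832224e-04,
        9.88070795e-03, -2.92168022e-05]), 'tcp_pos': array([0.25249119, 0.54382408, 0.23047404]), 'orientation': array([-3.14145291e+00,  1.43144958e-03,  1.13600153e+00]), 'wrist_force': array([-0.21860712, -0.14655421,  0.17989859]), 'torque': array([ 0.02562483, -0.01004955, -0.01377895]), 'grip_width': 0.085492678058483}
```

View pics/scene0.png

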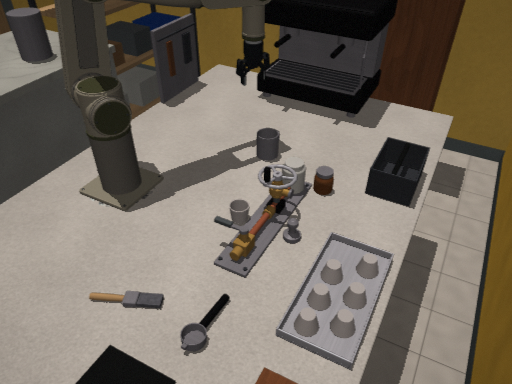

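View pics/top0.png

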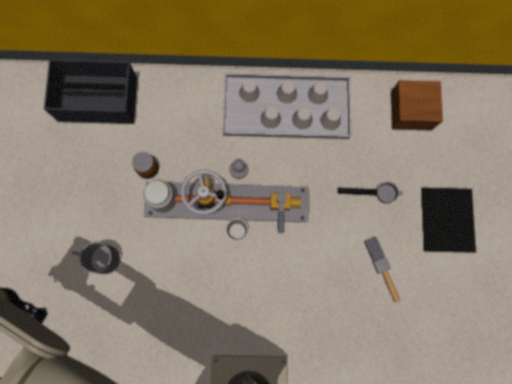

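The top view shows the wheel near (205,192), the canister near (158,194), the lever near (282,215) and the cup near (237,230). The black crank looks to be near (220,194). I'll zoom in.

```bash
cat > h.py <<'E'
import numpy as np,cv2,pickle
def ray(c,u,v):
    K=c["intrinsics"];T=c["world_from_camera"]
    d=np.array([(u-K[0,2])/K[0,0],-(v-K[1,2])/K[1,1],-1.]);return T[:3,3],T[:3,:3]@d
def onz(c,u,v,z):
    o,d=ray(c,u,v);return o+d*(z-o[2])/d[2]
def proj(c,p):
    K=c["intrinsics"];T=c["world_from_camera"];q=T[:3,:3].T@(np.asarray(p)-T[:3,3])
    return np.array([K[0,0]*q[0]/-q[2]+K[0,2],K[1,1]*-q[1]/-q[2]+K[1,2]])
def tri(a,b):
    (o1,d1),(o2,d2)=a,b
    s=np.linalg.lstsq(np.c_[d1,-d2],o2-o1,rcond=None)[0]
    p,q=o1+d1*s[0],o2+d2*s[1];return (p+q)/2,np.linalg.norm(p-q)
def crop(c,x0,y0,w,h,s,f):
    im=c["image"][y0:y0+h,x0:x0+w,::-1];cv2.imwrite(f,cv2.resize(im,None,fx=s,fy=s,interpolation=cv2.INTER_CUBIC))
E
python3 - <<'E'
from h import *
d=pickle.load(open("c0.pkl","rb"))
crop(d["top"],130,145,190,100,4,"pics/t1.png")
crop(d["scene"],210,120,130,150,4,"pics/s1.png")
E
```

```text
(no output)
```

View pics/t1.png

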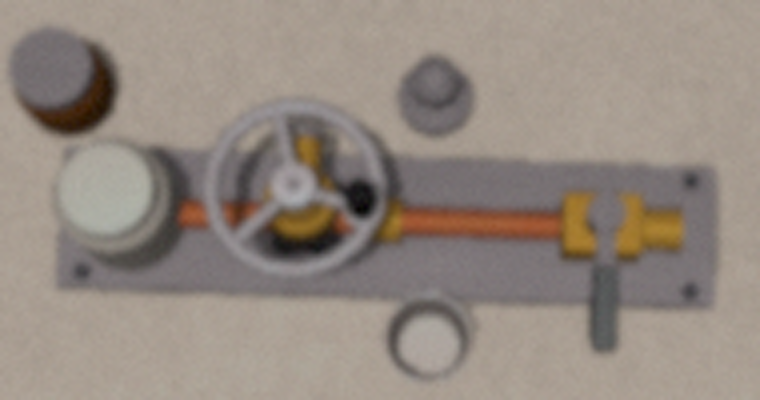

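View pics/s1.png

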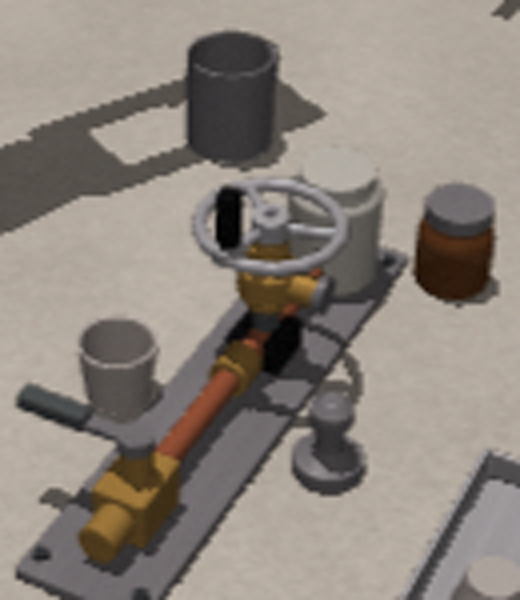

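View pics/wrist0.png

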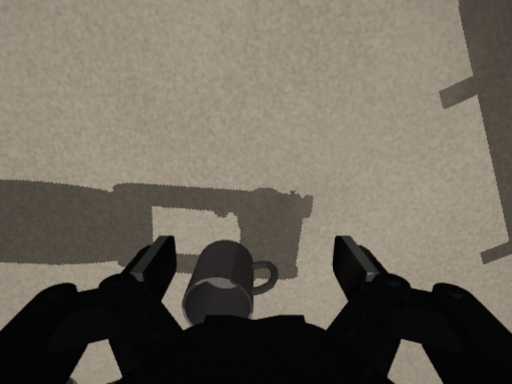

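Top crop: spindle end near (293,184), black crank near (362,198), lever grip from (603,265) to (603,350). Next I measure the wheel axis, crank, canister and lever in both views.

```bash
python3 - <<'E'
from h import *
d=pickle.load(open("c0.pkl","rb"));t=d["top"];s=d["scene"]
off=lambda x,y,x0,y0:((x+.5)/4-.5+x0,(y+.5)/4-.5+y0)
sp_t=off(293,184,130,145); sp_s=off(269,212,210,120)
print("axis top z162",onz(t,*sp_t,.162),"tri",tri(ray(t,*sp_t),ray(s,*sp_s)))
# crank mask
def black(c,x0,y0,x1,y1,th):
    im=c["image"][y0:y1,x0:x1].max(2); m=(im<th).astype(np.uint8)
    n,l,st,ce=cv2.connectedComponentsWithStats(m)
    for i in range(1,n): print(st[i],ce[i]+[x0,y0])
print("top");black(t,212,185,228,202,45)
print("scene");black(s,255,160,285,188,40)
# rim fit: bright grey pixels
for name,c,(x0,y0,x1,y1) in(("top",t,(178,165,232,217)),):
    im=c["image"][y0:y1,x0:x1].astype(int);
    m=((im.max(2)-im.min(2)<16)&(im.min(2)>145)).astype(np.uint8)
    cv2.imwrite("pics/rim.png",cv2.resize(m*255,None,fx=8,fy=8,interpolation=0))
print("corners")
for u,v in((71,147),(716,166),(712,308),(56,289)):
    print(onz(t,*off(u,v,130,145),.012))
print("can",onz(t,*off(107,189,130,145),.122))
print("pivot",onz(t,*off(606,214,130,145),.1), "grip ends",onz(t,*off(604,265,130,145),.102),onz(t,*off(603,351,130,145),.102))
print("cup",onz(t,*off(429,338,130,145),.058),"tamper",onz(t,*off(436,82,130,145),.076),"jar",onz(t,*off(53,69,130,145),.085))
E
```

```text
axis top z162 [0.55904345 0.13859286 0.162     ] tri (array([0.55879877, 0.13838949, 0.16078692]), np.float64(0.0011503240487496405))
top
[ 4  6  7  8 41] [219.58536585 194.17073171]
scene
[ 9  7  6 15 83] [266.57831325 174.08433735]
corners
[0.61442036 0.32383705 0.012     ]
[ 0.61222734 -0.17057361  0.012     ]
[ 0.50199597 -0.1675548   0.012     ]
[0.50455233 0.32805792 0.012     ]
can [0.56035588 0.27276864 0.122     ]
pivot [ 0.5555203  -0.08011127  0.1       ] grip ends [ 0.51811477 -0.07895635  0.102     ] [ 0.45658728 -0.07894711  0.102     ]
cup [0.46836677 0.04505539 0.058     ] tamper [0.65623355 0.04494483 0.076     ] jar [0.65620972 0.3247787  0.085     ]
```

View pics/rim.png

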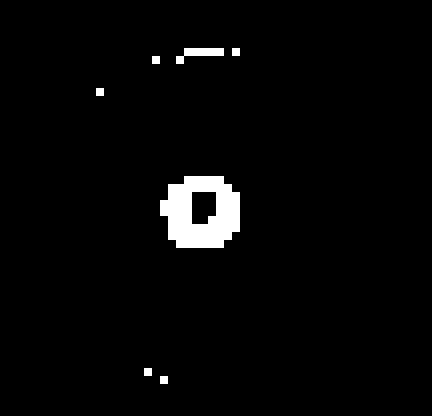

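```bash
python3 - <<'E'
from h import *
d=pickle.load(open("c0.pkl","rb"));t=d["top"];s=d["scene"]
p,e=tri(ray(t,219.6,194.2),ray(s,266.6,174.1));print(p,e)
a=np.array([.559,.1385]);print(onz(t,219.6,194.2,.19), onz(s,266.6,174.1,.18))
for q in(p,onz(t,219.6,194.2,.19)):
  v=q[:2]-a;print(np.hypot(*v),np.arctan2(v[1],v[0]))
for th in (-1.75,-1.7,-1.65,-1.6):
  q=[a[0]+.05*np.cos(th),a[1]+.05*np.sin(th)];print(th,np.round(q,4),proj(t,[*q,.19]),proj(s,[*q,.18]))
# expected spindle projection
print(proj(t,[*a,.162]),proj(s,[*a,.162]))
E
```

```text
[0.54575761 0.09095244 0.18083718] 0.00174428540848524
[0.54468058 0.09087761 0.19      ] [0.54464956 0.091298   0.18      ]
0.0493571854572374 -1.8424212803491251
0.04972864199975331 -1.8628831129377716
-1.75 [0.5501 0.0893] [220.26238185 192.23192402] [267.87598139 174.92773736]
-1.7 [0.5526 0.0889] [220.43871213 191.33082214] [268.53337466 175.21715757]
-1.65 [0.555  0.0887] [220.56876247 190.42334737] [269.2144554 175.4876934]
-1.6 [0.5575 0.0885] [220.65225966 189.51177452] [269.91745055 175.73857298]
[202.90835267 190.64140699] [277.13667251 172.27539453]
```

The crank is near (0.545, 0.091), at angle −1.85 rad about an axis at (0.559, 0.1385). I'll turn the tool to yaw 0 and rise first.

send_rows(
  deltas=[
    [0,0,-0.3,0,0,1,0.2],
    [0,0,-0.3,0,0,1,0.2],
    [0,0,-0.3,0,0,1,0.2],
    [0,0,-0.3,0,0,1,0.2],
    [0,0,-0.3,0,0,1,0.2],
    [0,0,-0.3,0,0,1,0.2],
    [0,0,-0.3,0,0,1,0.2],
    [0,0,-0.3,0,0,1,0.2],
    [0,0,-0.3,0,0,1,0.2],
    [0,0,-0.3,0,0,0.5,0.2],
    [0,0,0,0,0,0,0.2],
  ],
)

```text
time_s: 1.25
tcp_pos: [0.2513, 0.5417, 0.287]
orientation: [3.131, 0.005, -0.051]
wrist_force: [1.3, -0.2, 0.2]
grip_width: 0.0512
```

send_rows(
  deltas=[
    [0.7,1,0,0.09,0.04,-0.42,0.2],
    [0.7,1,0,0,0,0,0.2],
    [0.7,1,0,0,0,0,0.2],
    [0.7,1,0,0,0,0,0.2],
    [0.7,1,0,0,0,0,0.2],
    [0.7,1,0,0,0,0,0.2],
    [0.7,1,0,0,0,0,0.2],
    [0.7,1,0,0,0,0,0.2],
    [0.7,1,0,0,0,0,0.2],
    [0.7,1,0,0,0,0,0.2],
    [0.7,1,0,0,0,0,0.2],
    [0.7,1,0,0,0,0,0.2],
    [0.7,1,0,0,0,0,0.2],
    [0.7,1,0,0,0,0,0.2],
    [0.7,1,0,0,0,0,0.2],
    [0.7,1,0,0,0,0,0.2],
    [0.7,1,0,0,0,0,0.2],
    [0.7,1,0,0,0,0,0.2],
  ],
)

```text
time_s: 3.05
tcp_pos: [0.5143, 0.1726, 0.2747]
orientation: [3.136, 0.012, 0.05]
wrist_force: [-0.1, 0.4, -0.7]
grip_width: 0.0513
```

send_rows(
  deltas=[
    [0.35,0.9,-0.1,0.05,0.1,0.3,0.2],
    [0.35,0.9,0,0,0,0.1,0.2],
    [0.35,0.9,0,0,0,0,0.2],
    [0.35,0.9,0,0,0,0,0.2],
    [0.1,0.4,0,0,0,0,0.2],
    [0,0,0,0,0,0,0.2],
  ],
)

```text
time_s: 3.65
tcp_pos: [0.5467, 0.0869, 0.2723]
orientation: [3.141, 0.005, 0.008]
wrist_force: [-0.5, -1.1, -0.7]
grip_width: 0.0517
```

```bash
python3 - <<'E'
from bench import bot
import cv2,pickle,numpy as np
from h import *
d={n:bot.capture(n) for n in("scene","top","wrist")}
pickle.dump(d,open("c1.pkl","wb"))
cv2.imwrite("pics/w1.png",d["wrist"]["image"][:,:,::-1]);crop(d["scene"],210,90,130,130,4,"pics/s2.png")
s=bot.get_state();print(s["tcp_pos"],s["orientation"])
print(proj(d["wrist"],[.545,.091,.205]),proj(d["wrist"],[.559,.1385,.162]))
E
```

```text
[0.54645047 0.0884066  0.27261346] [3.14110926 0.00474236 0.00955368]
[253.98784244 200.58066442] [269.74014534 137.91112888]
```

View pics/w1.png

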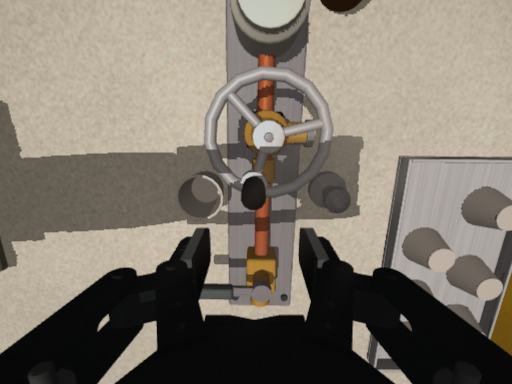

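View pics/s2.png

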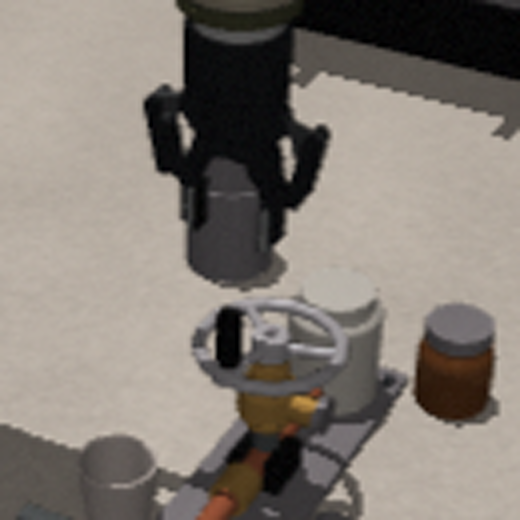

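The wrist view shows the crank top at (254,200) and the spindle end at (268,137), both within about 1 px of my prediction. Descending.

send_rows(
  deltas=[
    [-0.08,-0.13,0.7,0,0.03,0.05,0.2],
    [0,0,0.7,0,0,0,0.2],
    [0,0,0.7,0,0,0,0.2],
    [0,0,0.7,0,0,0,0.2],
    [0,0,0,0,0,0,0.2],
  ],
)

```text
time_s: 4.3
tcp_pos: [0.5428, 0.094, 0.2101]
orientation: [-3.142, 0.003, 0.007]
wrist_force: [-0.3, 0.6, 0.2]
grip_width: 0.0513
```

send_rows(
  deltas=[
    [0.12,0.15,0.5,0,0,0.05,0.2],
    [0,0,0.5,0,0,0,0.2],
    [0,0,0.5,0,0,0,0.2],
    [0,0,0.35,0,0,0,0.2],
    [0,0,0,0,0,0,0.2],
    [0,0,0,0,0,0,0.2],
  ],
)

```text
time_s: 4.9
tcp_pos: [0.5453, 0.0905, 0.1694]
orientation: [3.141, 0.004, 0.0]
wrist_force: [-0.7, 0.5, 0.6]
grip_width: 0.0506
```

send_rows(
  deltas=[
    [0,0,0,0,0,0,-0.2],
    [0,0,0,0,0,0,-0.4],
    [0,0,0,0,0,0,-0.6],
    [0,0,0,0,0,0,-1],
    [0,0,0,0,0,0,-1],
    [0,0,0,0,0,0,-1],
    [0,0,0,0,0,0,-1],
  ],
)

```text
time_s: 5.6
tcp_pos: [0.5459, 0.0906, 0.1708]
orientation: [3.141, 0.002, 0.001]
wrist_force: [-0.2, -0.8, -1.0]
grip_width: 0.0202
```

```bash
python3 - <<'E'
from bench import bot
import cv2,pickle,numpy as np
from h import *
d={n:bot.capture(n) for n in("top","wrist")}
pickle.dump(d,open("c2.pkl","wb"))
cv2.imwrite("pics/w2.png",d["wrist"]["image"][:,:,::-1])
s=bot.get_state();print(s["tcp_pos"],s["orientation"],s["wrist_force"],s["grip_width"],s["joints"])
E
```

```text
[0.54586608 0.09057348 0.17081266] [3.14147687e+00 1.79514057e-03 5.80569423e-04] [-0.22483678  0.05308823 -0.9994192 ] 0.019909013203437086 [7.17567209e-02 4.26299156e-02 1.69240495e+00 1.23358151e-05
 1.40835662e+00 7.11740416e-02]
```

View pics/w2.png

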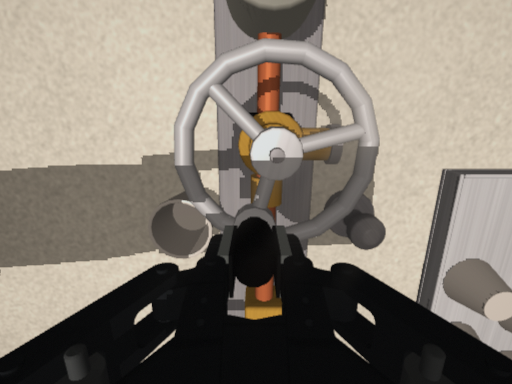

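Gripped: opening 20 mm, forces near zero. I'll write a planner that computes arc rows from the measured pose.

```bash
cat > arc.py <<'E'
import sys,numpy as np
from scipy.spatial.transform import Rotation as Ro
from bench import bot
C=np.array([float(v) for v in open("centre.txt").read().split()]);R=.05
def plan(n,dphi,z=.171):
    s=bot.get_state();p=s["tcp_pos"];o=s["orientation"]
    M=Ro.from_euler("xyz",o).as_matrix()
    v=p[:2]-C;th=np.arctan2(v[1],v[0]);f=s["wrist_force"]
    er=v/np.hypot(*v);et=np.array([-er[1],er[0]])
    print("t %.2f th %.4f r %.4f z %.4f Frad %.1f Ftan %.1f Fz %.1f w %.4f"%(s["time_s"],th,np.hypot(*v),p[2],f[:2]@er,f[:2]@et,f[2],s["grip_width"]),np.round(o,3))
    dR=Ro.from_matrix(M.T@Ro.from_euler("xyz",[np.pi,0,0]).as_matrix()).as_rotvec()/.12
    print("rot",np.round(dR,2).tolist())
    q=p.copy();out=[]
    for i in range(n):
        a=th+(i+1)*dphi;t=np.array([*(C+R*np.array([np.cos(a),np.sin(a)])),z])
        d=M.T@(t-q)/.02;out.append(np.round(d,2).tolist());q=t
    print(out)
plan(int(sys.argv[1]),float(sys.argv[2]))
E
echo 0.559 0.1385 > centre.txt
python3 arc.py 6 .04
```

```text
t 5.70 th -1.8383 r 0.0497 z 0.1708 Frad 0.0 Ftan -0.2 Fz -1.0 w 0.0199 [3.141e+00 2.000e-03 1.000e-03]
rot [0.0, 0.01, 0.0]
[[0.09, 0.04, -0.01], [0.1, 0.02, -0.0], [0.1, 0.02, -0.0], [0.1, 0.01, -0.0], [0.1, 0.01, -0.0], [0.1, 0.0, -0.0]]
```

send_rows(
  deltas=[
    [0.09,0.04,0,0,0,0,-1],
    [0.1,0.02,0,0,0,0,-1],
    [0.1,0.02,0,0,0,0,-1],
    [0.1,0.01,0,0,0,0,-1],
    [0.1,0.01,0,0,0,0,-1],
    [0.1,0,0,0,0,0,-1],
  ],
)

```text
time_s: 6.3
tcp_pos: [0.5582, 0.0887, 0.1707]
orientation: [-3.141, 0.003, 0.001]
wrist_force: [-1.6, 1.1, -0.5]
grip_width: 0.0204
```

```bash
python3 arc.py 3 .04
```

```text
t 6.30 th -1.5861 r 0.0498 z 0.1707 Frad -1.1 Ftan -1.6 Fz -0.5 w 0.0204 [-3.141e+00  3.000e-03  1.000e-03]
rot [-0.0, 0.02, 0.01]
[[0.1, 0.01, -0.02], [0.1, -0.0, -0.0], [0.1, -0.01, -0.0]]
```

send_rows(
  deltas=[
    [0.1,0,0,0,0,0,-1],
  ],
)

```text
time_s: 6.4
tcp_pos: [0.5605, 0.0886, 0.1707]
orientation: [-3.141, 0.003, 0.001]
wrist_force: [-0.9, -0.4, -1.3]
grip_width: 0.0205
```

send_rows(
  deltas=[
    [0.1,0,0,0,0,0,-1],
  ],
)

```text
time_s: 6.5
tcp_pos: [0.5626, 0.0887, 0.1706]
orientation: [-3.141, 0.003, 0.001]
wrist_force: [-1.2, 1.0, -1.5]
grip_width: 0.0203
```

send_rows(
  deltas=[
    [0.1,-0.01,0,0,0,0,-1],
  ],
)

```text
time_s: 6.6
tcp_pos: [0.5648, 0.0889, 0.1706]
orientation: [-3.141, 0.003, 0.001]
wrist_force: [-1.6, 0.9, 0.2]
grip_width: 0.02
```

send_rows(
  deltas=[
    [0.1,-0.01,0,0,0,0,-1],
  ],
)

```text
time_s: 6.7
tcp_pos: [0.567, 0.0892, 0.1706]
orientation: [-3.141, 0.003, 0.001]
wrist_force: [-1.1, 1.5, -0.3]
grip_width: 0.0198
```

send_rows(
  deltas=[
    [0.1,-0.02,0,0,0,0,-1],
  ],
)

```text
time_s: 6.8
tcp_pos: [0.5692, 0.0896, 0.1706]
orientation: [-3.141, 0.003, 0.001]
wrist_force: [-1.0, 0.5, -0.4]
grip_width: 0.0203
```

send_rows(
  deltas=[
    [0.1,-0.02,0,0,0,0,-1],
  ],
)

```text
time_s: 6.9
tcp_pos: [0.5713, 0.0901, 0.1706]
orientation: [-3.141, 0.003, 0.001]
wrist_force: [-1.3, 0.0, -1.0]
grip_width: 0.0199
```

send_rows(
  deltas=[
    [0.1,-0.02,0,0,0,0,-1],
  ],
)

```text
time_s: 7.0
tcp_pos: [0.5735, 0.0906, 0.1705]
orientation: [-3.141, 0.003, 0.001]
wrist_force: [-2.0, 0.9, -2.0]
grip_width: 0.0201
```

send_rows(
  deltas=[
    [0.1,-0.03,0,0,0,0,-1],
  ],
)

```text
time_s: 7.1
tcp_pos: [0.5755, 0.0912, 0.1705]
orientation: [-3.141, 0.003, 0.001]
wrist_force: [-3.3, 0.4, 0.3]
grip_width: 0.0201
```

send_rows(
  deltas=[
    [0.09,-0.03,0,0,0,0,-1],
  ],
)

```text
time_s: 7.2
tcp_pos: [0.5768, 0.0917, 0.1703]
orientation: [-3.141, 0.005, 0.001]
wrist_force: [-6.3, -2.2, 2.2]
grip_width: 0.02
```

send_rows(
  deltas=[
    [0.09,-0.04,0,0,0,0,-1],
  ],
)

```text
time_s: 7.3
tcp_pos: [0.5776, 0.0919, 0.1701]
orientation: [3.141, 0.008, 0.001]
wrist_force: [-9.1, -4.0, 4.9]
grip_width: 0.0205
```

```bash
python3 arc.py 10 .04
```

```text
t 7.30 th -1.1912 r 0.0501 z 0.1701 Frad 0.3 Ftan -9.9 Fz 4.9 w 0.0205 [3.141e+00 8.000e-03 1.000e-03]
rot [0.01, 0.07, 0.01]
[[0.09, -0.04, -0.04], [0.09, -0.04, -0.0], [0.09, -0.05, -0.0], [0.09, -0.05, -0.0], [0.08, -0.05, -0.0], [0.08, -0.06, -0.0], [0.08, -0.06, -0.0], [0.08, -0.06, -0.0], [0.08, -0.07, -0.0], [0.07, -0.07, -0.0]]
```

The bite is clear: tangential force rose from about 1.3 N to 9.9 N. Contact came near θ≈−1.237, with the full load by θ≈−1.19. One turn means returning to this same loaded spot. Continuing with larger steps and watching the radial force.

send_rows(
  deltas=[
    [0.18,-0.08,-0.03,0,0,0,-1],
    [0.18,-0.09,0,0,0,0,-1],
    [0.17,-0.1,0,0,0,0,-1],
  ],
)

```text
time_s: 7.6
tcp_pos: [0.5845, 0.0951, 0.17]
orientation: [3.136, 0.018, -0.0]
wrist_force: [-8.3, -3.8, 5.4]
grip_width: 0.0202
```

```bash
python3 arc.py 6 .08
```

```text
t 7.60 th -1.0397 r 0.0503 z 0.1700 Frad -0.9 Ftan -9.1 Fz 5.4 w 0.0202 [ 3.136  0.018 -0.   ]
rot [0.05, 0.15, -0.0]
[[0.16, -0.12, -0.05], [0.16, -0.12, -0.0], [0.15, -0.13, -0.0], [0.14, -0.15, -0.0], [0.13, -0.16, -0.0], [0.11, -0.17, -0.0]]
```

send_rows(
  deltas=[
    [0.17,-0.12,-0.05,0.06,0.15,0,-1],
    [0.16,-0.13,-0.01,0,0.04,0,-1],
    [0.15,-0.14,-0.01,0.02,0.04,0,-1],
    [0.14,-0.15,0,0.02,0.04,0,-1],
    [0.13,-0.16,0,0.02,0.04,0,-1],
  ],
)

```text
time_s: 8.1
tcp_pos: [0.5945, 0.1035, 0.1705]
orientation: [3.14, -0.005, -0.003]
wrist_force: [-7.7, -6.7, 4.2]
grip_width: 0.0202
```

```bash
python3 arc.py 8 .08
```

```text
t 8.10 th -0.7782 r 0.0498 z 0.1705 Frad -0.7 Ftan -10.2 Fz 4.2 w 0.0202 [ 3.14e+00 -5.00e-03 -3.00e-03]
rot [0.01, -0.04, -0.02]
[[0.14, -0.14, -0.03], [0.12, -0.16, 0.0], [0.11, -0.17, 0.0], [0.1, -0.18, 0.0], [0.08, -0.18, 0.0], [0.07, -0.19, 0.0], [0.05, -0.19, 0.0], [0.03, -0.2, -0.0]]
```

```bash
cat > arc2.py <<'E'
import sys,numpy as np
from scipy.spatial.transform import Rotation as Ro
from bench import bot
C=np.array([float(v) for v in open("centre.txt").read().split()]);R=.05
n=int(sys.argv[1]);step=float(sys.argv[2]);adv=float(sys.argv[3])
s=bot.get_state();p=s["tcp_pos"];o=s["orientation"]
M=Ro.from_euler("xyz",o).as_matrix()
v=p[:2]-C;th=np.arctan2(v[1],v[0]);f=s["wrist_force"];er=v/np.hypot(*v);et=np.array([-er[1],er[0]])
print("t %.2f th %.4f r %.4f z %.4f Frad %.1f Ftan %.1f Fz %.1f w %.4f"%(s["time_s"],th,np.hypot(*v),p[2],f[:2]@er,f[:2]@et,f[2],s["grip_width"]),np.round(o,3))
print("rot",np.round(Ro.from_matrix(M.T@np.diag([1.,-1,-1])).as_rotvec()/.12,2).tolist())
out=[]
for i in range(n):
    a=th+(i+.5)*adv;d=step*np.array([-np.sin(a),np.cos(a),0])
    if i==0:d[:2]+=er*(R-np.hypot(*v));d[2]=.171-p[2]
    out.append(np.round(M.T@d/.02,2).tolist())
print(out)
E
python3 arc2.py 10 .004 .055
```

```text
t 8.10 th -0.7782 r 0.0498 z 0.1705 Frad -0.7 Ftan -10.2 Fz 4.2 w 0.0202 [ 3.14e+00 -5.00e-03 -3.00e-03]
rot [0.01, -0.04, -0.02]
[[0.14, -0.14, -0.03], [0.13, -0.15, 0.0], [0.12, -0.16, 0.0], [0.11, -0.17, 0.0], [0.1, -0.17, 0.0], [0.09, -0.18, 0.0], [0.08, -0.18, 0.0], [0.07, -0.19, 0.0], [0.06, -0.19, 0.0], [0.05, -0.19, 0.0]]
```

send_rows(
  deltas=[
    [0.14,-0.14,-0.03,0.02,0,0,-1],
    [0.13,-0.15,0,0.02,0.02,0,-1],
    [0.12,-0.16,0,0.02,0.02,0,-1],
    [0.11,-0.17,0,0.03,0.02,0,-1],
    [0.1,-0.17,0,0.03,0.02,0,-1],
    [0.09,-0.18,0,0.03,0.02,0,-1],
    [0.08,-0.18,0,0.03,0.01,0,-1],
    [0.07,-0.19,0,0.03,0.01,0,-1],
  ],
)

```text
time_s: 8.9
tcp_pos: [0.6049, 0.118, 0.1703]
orientation: [-3.139, 0.001, -0.009]
wrist_force: [-5.3, -8.1, 3.1]
grip_width: 0.0202
```

```bash
python3 arc2.py 10 .004 .055
```

```text
t 8.90 th -0.4197 r 0.0502 z 0.1703 Frad -1.6 Ftan -9.6 Fz 3.1 w 0.0202 [-3.139e+00  1.000e-03 -9.000e-03]
rot [-0.03, 0.01, -0.07]
[[0.06, -0.19, -0.04], [0.06, -0.19, 0.0], [0.05, -0.19, 0.0], [0.04, -0.2, 0.0], [0.03, -0.2, 0.0], [0.02, -0.2, 0.0], [0.01, -0.2, 0.0], [-0.0, -0.2, 0.0], [-0.01, -0.2, 0.0], [-0.02, -0.2, 0.0]]
```

send_rows(
  deltas=[
    [0.06,-0.19,-0.04,0,0,-0.06,-1],
    [0.06,-0.19,0,0.02,0,0,-1],
    [0.05,-0.19,0,0.02,0,0,-1],
    [0.05,-0.2,0,0.02,0,0,-1],
    [0.04,-0.2,0,0.02,0,0,-1],
    [0.03,-0.2,0,0.02,0,0,-1],
    [0.02,-0.2,0,0.02,0,0,-1],
    [0.01,-0.2,0,0.02,0,0,-1],
    [0,-0.2,0,0.02,0,0,-1],
    [-0.01,-0.2,0,0.02,0,0,-1],
  ],
)

```text
time_s: 9.9
tcp_pos: [0.6096, 0.1361, 0.1701]
orientation: [3.131, 0.012, -0.013]
wrist_force: [-2.3, -8.2, 0.7]
grip_width: 0.0201
```

```bash
python3 arc2.py 14 .004 .045
```

```text
t 9.90 th -0.0482 r 0.0506 z 0.1701 Frad -1.9 Ftan -8.3 Fz 0.7 w 0.0201 [ 3.131  0.012 -0.013]
rot [0.09, 0.1, -0.11]
[[-0.03, -0.2, -0.04], [-0.01, -0.2, -0.0], [-0.02, -0.2, -0.0], [-0.02, -0.2, -0.0], [-0.03, -0.2, -0.0], [-0.04, -0.2, -0.0], [-0.05, -0.19, -0.0], [-0.06, -0.19, -0.0], [-0.07, -0.19, -0.0], [-0.08, -0.18, -0.0], [-0.08, -0.18, -0.0], [-0.09, -0.18, -0.0], [-0.1, -0.17, -0.0], [-0.11, -0.17, -0.0]]
```

send_rows(
  deltas=[
    [-0.03,-0.25,-0.04,0.08,0.1,-0.1,-1],
    [-0.02,-0.25,-0.01,0.03,0.02,0,-1],
    [-0.03,-0.25,0,0.03,0.02,0,-1],
    [-0.04,-0.25,0,0.03,0.02,0,-1],
    [-0.06,-0.24,0,0.03,0.02,0,-1],
    [-0.07,-0.24,0,0.03,0.02,0,-1],
    [-0.08,-0.24,0,0.03,0.02,0,-1],
    [-0.1,-0.23,0,0.03,0.02,0,-1],
    [-0.11,-0.22,0,0.03,0.02,0,-1],
  ],
)

```text
time_s: 10.8
tcp_pos: [0.6045, 0.158, 0.1714]
orientation: [3.136, -0.026, -0.013]
wrist_force: [2.9, -9.4, -1.3]
grip_width: 0.0202
```

```bash
python3 arc2.py 14 .005 .055
```

```text
t 10.80 th 0.4049 r 0.0495 z 0.1714 Frad -1.1 Ftan -9.8 Fz -1.3 w 0.0202 [ 3.136 -0.026 -0.013]
rot [0.04, -0.22, -0.11]
[[-0.09, -0.24, 0.02], [-0.12, -0.22, -0.0], [-0.13, -0.21, -0.0], [-0.14, -0.2, -0.0], [-0.15, -0.2, -0.01], [-0.16, -0.19, -0.01], [-0.17, -0.18, -0.01], [-0.18, -0.17, -0.01], [-0.19, -0.16, -0.01], [-0.2, -0.15, -0.01], [-0.21, -0.14, -0.01], [-0.22, -0.12, -0.01], [-0.22, -0.11, -0.01], [-0.23, -0.1, -0.01]]
```

send_rows(
  deltas=[
    [-0.1,-0.23,0.02,0.04,-0.2,-0.1,-1],
    [-0.12,-0.22,0,0.03,0,0,-1],
    [-0.13,-0.21,0,0.03,0,0,-1],
    [-0.14,-0.2,0,0.03,-0.01,0,-1],
    [-0.15,-0.2,0,0.03,-0.01,0,-1],
    [-0.16,-0.19,0,0.02,-0.01,0,-1],
    [-0.17,-0.18,0,0.02,-0.01,0,-1],
    [-0.18,-0.17,0,0.02,-0.02,0,-1],
    [-0.19,-0.16,0,0.02,-0.02,0,-1],
  ],
)

```text
time_s: 11.7
tcp_pos: [0.5924, 0.1748, 0.1716]
orientation: [3.139, -0.02, -0.013]
wrist_force: [7.8, -5.4, -4.8]
grip_width: 0.0204
```

```bash
python3 arc2.py 14 .005 .05
```

```text
t 11.70 th 0.8266 r 0.0493 z 0.1716 Frad 1.4 Ftan -9.4 Fz -4.8 w 0.0204 [ 3.139 -0.02  -0.013]
rot [0.03, -0.16, -0.11]
[[-0.17, -0.19, 0.03], [-0.2, -0.15, -0.0], [-0.21, -0.14, -0.0], [-0.21, -0.13, -0.0], [-0.22, -0.12, -0.0], [-0.22, -0.11, -0.0], [-0.23, -0.1, -0.0], [-0.23, -0.09, -0.0], [-0.24, -0.08, -0.0], [-0.24, -0.06, -0.0], [-0.24, -0.05, -0.0], [-0.25, -0.04, -0.0], [-0.25, -0.03, -0.0], [-0.25, -0.01, -0.0]]
```

send_rows(
  deltas=[
    [-0.17,-0.19,0.03,0.03,-0.15,-0.1,-1],
    [-0.2,-0.15,0,0.02,-0.03,0,-1],
    [-0.21,-0.14,0,0.02,-0.03,0,-1],
    [-0.21,-0.13,0,0.02,-0.03,0,-1],
    [-0.22,-0.12,0,0.02,-0.03,0,-1],
    [-0.22,-0.11,0,0.02,-0.03,0,-1],
    [-0.23,-0.1,0,0.01,-0.03,0,-1],
    [-0.23,-0.09,0,0.01,-0.03,0,-1],
    [-0.24,-0.08,0,0,-0.03,0,-1],
    [-0.24,-0.06,0,0,-0.03,0,-1],
  ],
)

```text
time_s: 12.7
tcp_pos: [0.5704, 0.1864, 0.1718]
orientation: [-3.141, -0.013, -0.012]
wrist_force: [9.6, -0.8, -7.9]
grip_width: 0.02
```

```bash
python3 arc2.py 14 .005 .05
```

```text
t 12.70 th 1.3378 r 0.0493 z 0.1718 Frad 1.4 Ftan -9.5 Fz -7.9 w 0.0200 [-3.141 -0.013 -0.012]
rot [-0.0, -0.11, -0.1]
[[-0.24, -0.08, 0.04], [-0.25, -0.04, -0.0], [-0.25, -0.02, -0.0], [-0.25, -0.01, -0.0], [-0.25, 0.0, -0.0], [-0.25, 0.01, -0.0], [-0.25, 0.03, -0.0], [-0.25, 0.04, -0.0], [-0.24, 0.05, -0.0], [-0.24, 0.06, -0.0], [-0.24, 0.07, -0.0], [-0.23, 0.09, -0.0], [-0.23, 0.1, -0.0], [-0.22, 0.11, -0.0]]
```

send_rows(
  deltas=[
    [-0.24,-0.08,0.05,0,-0.1,-0.1,-1],
    [-0.25,-0.04,0.02,0,-0.03,0,-1],
    [-0.25,-0.02,0.02,0,-0.03,0,-1],
    [-0.25,-0.01,0.02,0,-0.03,0,-1],
    [-0.25,0,0.02,0,-0.03,0,-1],
    [-0.25,0.01,0.02,0,-0.03,0,-1],
    [-0.25,0.03,0.02,0,-0.03,0,-1],
    [-0.25,0.04,0.02,0,-0.03,0,-1],
    [-0.24,0.05,0.02,0,-0.03,0,-1],
    [-0.24,0.06,0.02,0,-0.03,0,-1],
  ],
)

```text
time_s: 13.7
tcp_pos: [0.5442, 0.1858, 0.1717]
orientation: [-3.135, -0.022, -0.004]
wrist_force: [9.0, 3.3, -6.5]
grip_width: 0.02
```

```bash
python3 arc2.py 14 .005 .05
```

```text
t 13.70 th 1.8747 r 0.0495 z 0.1717 Frad 0.4 Ftan -9.6 Fz -6.5 w 0.0200 [-3.135 -0.022 -0.004]
rot [-0.05, -0.18, -0.03]
[[-0.24, 0.06, 0.03], [-0.23, 0.09, -0.01], [-0.23, 0.1, -0.01], [-0.22, 0.12, -0.01], [-0.22, 0.13, -0.01], [-0.21, 0.14, -0.01], [-0.2, 0.15, -0.01], [-0.19, 0.16, -0.01], [-0.19, 0.17, -0.01], [-0.18, 0.18, -0.0], [-0.17, 0.18, -0.0], [-0.16, 0.19, -0.0], [-0.15, 0.2, -0.0], [-0.14, 0.21, -0.0]]
```

send_rows(
  deltas=[
    [-0.24,0.06,0.05,-0.05,-0.17,-0.03,-1],
    [-0.23,0.09,0.01,-0.01,-0.03,0,-1],
    [-0.23,0.1,0.01,-0.01,-0.03,0,-1],
    [-0.22,0.12,0.01,-0.01,-0.03,0,-1],
    [-0.22,0.13,0.01,-0.01,-0.03,0,-1],
    [-0.21,0.14,0.01,-0.01,-0.03,0,-1],
    [-0.2,0.15,0.01,-0.01,-0.03,0,-1],
    [-0.19,0.16,0.01,-0.01,-0.03,0,-1],
    [-0.19,0.17,0.01,-0.01,-0.03,0,-1],
    [-0.18,0.18,0.01,-0.01,-0.03,0,-1],
  ],
)

```text
time_s: 14.7
tcp_pos: [0.5197, 0.1693, 0.1715]
orientation: [-3.131, -0.012, 0.0]
wrist_force: [7.2, 5.4, -6.6]
grip_width: 0.0199
```

```bash
python3 arc2.py 14 .005 .05
```

```text
t 14.70 th 2.4773 r 0.0500 z 0.1715 Frad -2.4 Ftan -8.7 Fz -6.6 w 0.0199 [-3.131 -0.012  0.   ]
rot [-0.09, -0.1, 0.0]
[[-0.15, 0.2, 0.02], [-0.14, 0.21, -0.0], [-0.13, 0.21, -0.0], [-0.12, 0.22, -0.0], [-0.11, 0.23, -0.0], [-0.09, 0.23, -0.0], [-0.08, 0.24, -0.0], [-0.07, 0.24, -0.0], [-0.06, 0.24, -0.0], [-0.05, 0.25, -0.0], [-0.03, 0.25, -0.0], [-0.02, 0.25, -0.0], [-0.01, 0.25, -0.0], [0.0, 0.25, -0.0]]
```

send_rows(
  deltas=[
    [-0.15,0.2,0.03,-0.09,-0.1,0,-1],
    [-0.13,0.21,0.01,-0.03,-0.02,0,-1],
    [-0.12,0.22,0.01,-0.03,-0.02,0,-1],
    [-0.11,0.23,0,-0.03,-0.02,0,-1],
    [-0.09,0.23,0,-0.03,-0.01,0,-1],
    [-0.08,0.24,0,-0.03,-0.01,0,-1],
    [-0.06,0.24,0,-0.03,0,0,-1],
    [-0.05,0.25,0,-0.03,0,0,-1],
    [-0.03,0.25,0,-0.03,0,0,-1],
  ],
)

```text
time_s: 15.6
tcp_pos: [0.5094, 0.144, 0.171]
orientation: [-3.14, -0.007, 0.007]
wrist_force: [0.3, 9.0, -3.1]
grip_width: 0.0197
```

```bash
python3 arc2.py 14 .005 .055
```

```text
t 15.60 th 3.0311 r 0.0499 z 0.1710 Frad 0.7 Ftan -8.9 Fz -3.1 w 0.0197 [-3.14  -0.007  0.007]
rot [-0.01, -0.06, 0.05]
[[-0.03, 0.25, 0.0], [-0.01, 0.25, -0.0], [0.01, 0.25, -0.0], [0.02, 0.25, -0.0], [0.03, 0.25, -0.0], [0.05, 0.25, -0.0], [0.06, 0.24, 0.0], [0.07, 0.24, 0.0], [0.09, 0.23, 0.0], [0.1, 0.23, 0.0], [0.11, 0.22, 0.0], [0.12, 0.22, 0.0], [0.14, 0.21, 0.0], [0.15, 0.2, 0.0]]
```

send_rows(
  deltas=[
    [-0.03,0.25,0,-0.02,-0.05,0.05,-1],
    [-0.01,0.25,0,-0.02,0,0,-1],
    [0.01,0.25,0,-0.02,0,0,-1],
    [0.02,0.25,0,-0.02,0,0,-1],
    [0.03,0.25,0,-0.02,0,0,-1],
    [0.05,0.25,0,-0.02,0.01,0,-1],
    [0.06,0.24,0,-0.02,0.01,0,-1],
    [0.07,0.24,0,-0.02,0.01,0,-1],
    [0.09,0.23,0,-0.02,0.01,0,-1],
    [0.1,0.23,0,-0.02,0.01,0,-1],
  ],
)

```text
time_s: 16.6
tcp_pos: [0.515, 0.1139, 0.1703]
orientation: [-3.131, -0.003, 0.01]
wrist_force: [-5.7, 7.4, 1.0]
grip_width: 0.0199
```

```bash
python3 arc2.py 14 .005 .052
```

```text
t 16.60 th -2.6314 r 0.0505 z 0.1703 Frad 1.4 Ftan -9.3 Fz 1.0 w 0.0199 [-3.131e+00 -3.000e-03  1.000e-02]
rot [-0.09, -0.02, 0.08]
[[0.15, 0.2, -0.04], [0.14, 0.21, -0.0], [0.15, 0.2, -0.0], [0.16, 0.19, -0.0], [0.17, 0.19, -0.0], [0.18, 0.18, -0.0], [0.19, 0.17, -0.0], [0.19, 0.16, -0.0], [0.2, 0.15, -0.0], [0.21, 0.14, -0.0], [0.22, 0.13, -0.0], [0.22, 0.11, -0.0], [0.23, 0.1, -0.0], [0.23, 0.09, -0.0]]
```

send_rows(
  deltas=[
    [0.15,0.2,-0.04,-0.09,0,0.08,-1],
    [0.14,0.21,0,-0.02,0.01,0,-1],
    [0.15,0.2,0,-0.02,0.02,0,-1],
    [0.16,0.19,0,-0.02,0.02,0,-1],
    [0.17,0.19,0,-0.02,0.02,0,-1],
    [0.18,0.18,0,-0.02,0.03,0,-1],
    [0.19,0.17,0,-0.02,0.03,0,-1],
    [0.19,0.16,0,-0.01,0.03,0,-1],
    [0.2,0.15,0,-0.01,0.03,0,-1],
    [0.21,0.14,0,-0.01,0.03,0,-1],
  ],
)

```text
time_s: 17.6
tcp_pos: [0.5397, 0.0913, 0.1698]
orientation: [-3.138, -0.004, 0.007]
wrist_force: [-7.3, 4.8, 2.8]
grip_width: 0.0202
```

```bash
python3 arc2.py 14 .005 .05
```

```text
t 17.60 th -1.9590 r 0.0510 z 0.1698 Frad -1.7 Ftan -8.6 Fz 2.8 w 0.0202 [-3.138 -0.004  0.007]
rot [-0.03, -0.04, 0.06]
[[0.25, 0.04, -0.06], [0.24, 0.08, 0.0], [0.24, 0.07, 0.0], [0.24, 0.05, 0.0], [0.25, 0.04, 0.0], [0.25, 0.03, 0.0], [0.25, 0.02, 0.0], [0.25, 0.01, 0.0], [0.25, -0.01, 0.0], [0.25, -0.02, 0.0], [0.25, -0.03, 0.0], [0.25, -0.04, 0.0], [0.24, -0.06, 0.0], [0.24, -0.07, 0.0]]
```

send_rows(
  deltas=[
    [0.25,0.04,-0.06,-0.02,0,0.06,-1],
    [0.24,0.08,0,0,0.03,0,-1],
    [0.24,0.07,0,0,0.03,0,-1],
    [0.24,0.05,0,0,0.03,0,-1],
    [0.25,0.04,0,0,0.03,0,-1],
    [0.25,0.03,0,0,0.03,0,-1],
    [0.25,0.02,0,0,0.03,0,-1],
    [0.25,0,0,0,0.03,0,-1],
    [0.25,-0.01,0,0,0.03,0,-1],
  ],
)

```text
time_s: 18.5
tcp_pos: [0.572, 0.0888, 0.1695]
orientation: [-3.135, -0.001, 0.003]
wrist_force: [-10.0, 1.7, 6.2]
grip_width: 0.0204
```

```bash
python3 arc2.py 6 .004 .045
```

```text
t 18.50 th -1.3145 r 0.0514 z 0.1695 Frad -4.2 Ftan -9.2 Fz 6.2 w 0.0204 [-3.135e+00 -1.000e-03  3.000e-03]
rot [-0.05, -0.01, 0.02]
[[0.18, -0.12, -0.07], [0.19, -0.06, 0.0], [0.19, -0.07, 0.0], [0.18, -0.08, 0.0], [0.18, -0.09, 0.0], [0.18, -0.1, 0.0]]
```

send_rows(
  deltas=[
    [0.18,-0.1,-0.06,-0.04,0,0,-1],
    [0.16,-0.06,0,0,0.02,0,-1],
  ],
)

```text
time_s: 18.7
tcp_pos: [0.5761, 0.0916, 0.1701]
orientation: [3.141, 0.004, 0.003]
wrist_force: [-7.6, -3.4, 5.3]
grip_width: 0.0202
```

```bash
python3 arc2.py 3 .003 .03
```

```text
t 18.70 th -1.2214 r 0.0499 z 0.1701 Frad 0.6 Ftan -8.3 Fz 5.3 w 0.0202 [3.141e+00 4.000e-03 3.000e-03]
rot [0.0, 0.03, 0.02]
[[0.14, -0.05, -0.04], [0.14, -0.06, -0.0], [0.14, -0.06, -0.0]]
```

send_rows(
  deltas=[
    [0.11,-0.04,0,0,0,0,-1],
  ],
)

```text
time_s: 18.8
tcp_pos: [0.5772, 0.0918, 0.1701]
orientation: [3.14, 0.007, 0.003]
wrist_force: [-8.6, -3.1, 4.9]
grip_width: 0.0202
```

```bash
python3 arc2.py 3 .003 .03
```

```text
t 18.80 th -1.1986 r 0.0502 z 0.1701 Frad -0.3 Ftan -9.1 Fz 4.9 w 0.0202 [3.14e+00 7.00e-03 3.00e-03]
rot [0.01, 0.06, 0.02]
[[0.14, -0.06, -0.05], [0.14, -0.06, -0.0], [0.14, -0.06, -0.0]]
```

At the target angle with the same load as at the bite. I'll relieve the load and open.

send_rows(
  deltas=[
    [0,0,0,0,0,0,-1],
    [-0.04,0.02,0,0,0,0,-1],
    [0,0,0,0,0,0,-0.2],
    [0,0,0,0,0,0,0.1],
    [0,0,0,0,0,0,0.1],
    [0,0,0,0,0,0,0.1],
  ],
)

```text
time_s: 19.4
tcp_pos: [0.5772, 0.0908, 0.1711]
orientation: [3.139, 0.006, 0.002]
wrist_force: [0.5, -0.1, -0.4]
grip_width: 0.0471
```

```bash
python3 arc2.py 1 .003 .03; python3 - <<'E'
from bench import bot
from h import *
d={n:bot.capture(n) for n in("wrist",)}
cv2.imwrite("pics/w3.png",d["wrist"]["image"][:,:,::-1])
E
```

```text
t 19.40 th -1.2059 r 0.0511 z 0.1711 Frad 0.3 Ftan 0.5 Fz -0.4 w 0.0471 [3.139e+00 6.000e-03 2.000e-03]
rot [0.02, 0.05, 0.02]
[[0.12, -0.1, 0.01]]
```

View pics/w3.png

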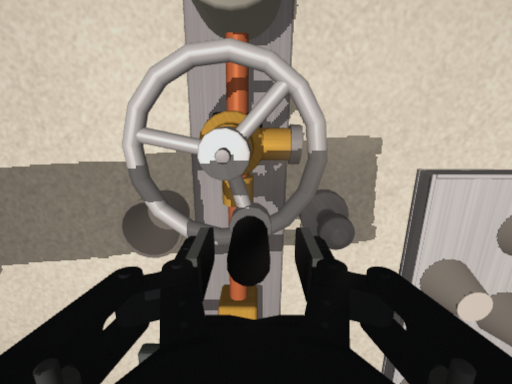

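Released cleanly: the crank stands free between the fingers at (250,245). Rising, then moving over beside the lever with the fingers shut.

send_rows(
  deltas=[
    [0,0,-0.5,0,0,0,0.1],
    [0,0,-1,0,0,0,0.1],
    [0,0,-1,0,0,0,0.1],
    [0,0,-1,0,0,0,0.1],
    [-0.5,0.8,-0.5,0,0,0,0],
    [-0.6,0.9,0,0,0,0,-1],
    [-0.6,0.9,0,0,0,0,-1],
    [-0.6,0.9,0,0,0,0,-1],
    [-0.6,0.9,0,0,0,0,-1],
    [-0.6,0.9,0,0,0,0,-1],
    [-0.6,0.9,0,0,0,0,-1],
    [0,0,0,0,0,0,-1],
  ],
)

```text
time_s: 20.65
tcp_pos: [0.4953, -0.0371, 0.2656]
orientation: [3.137, -0.004, 0.005]
wrist_force: [0.6, 0.6, -0.3]
grip_width: -0.0001
```

```bash
python3 - <<'E'
from bench import bot
from h import *
d={n:bot.capture(n) for n in("wrist","top","scene")}
pickle.dump(d,open("c3.pkl","wb"))
cv2.imwrite("pics/w4.png",d["wrist"]["image"][:,:,::-1])
crop(d["top"],130,145,190,100,4,"pics/t4.png");crop(d["scene"],210,120,130,150,4,"pics/s4.png")
s=bot.get_state();print(s["tcp_pos"],s["orientation"],s["grip_width"])
E
```

```text
[ 0.49638524 -0.0350875   0.26518896] [ 3.13844485 -0.00467674  0.00622929] 0.00017005447240678166
```

View pics/w4.png

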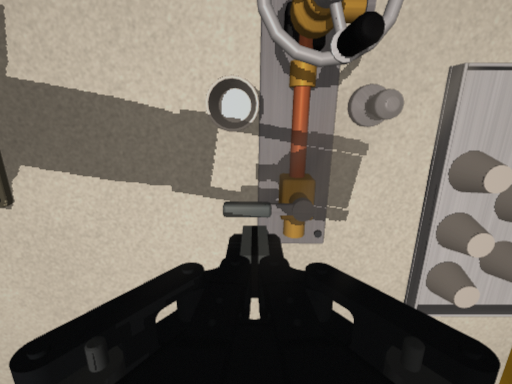

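View pics/t4.png

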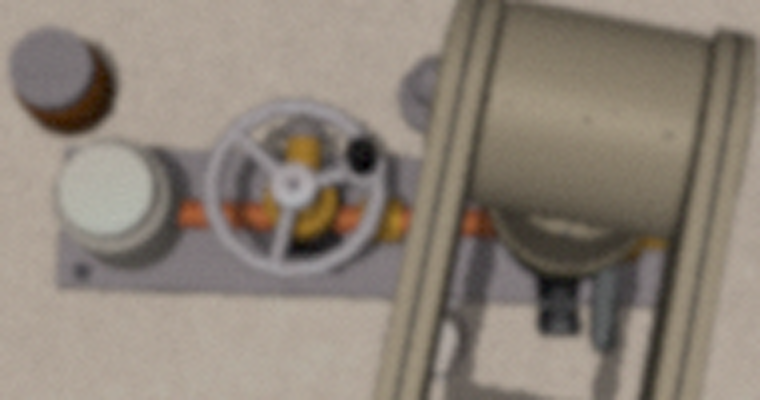

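View pics/s4.png

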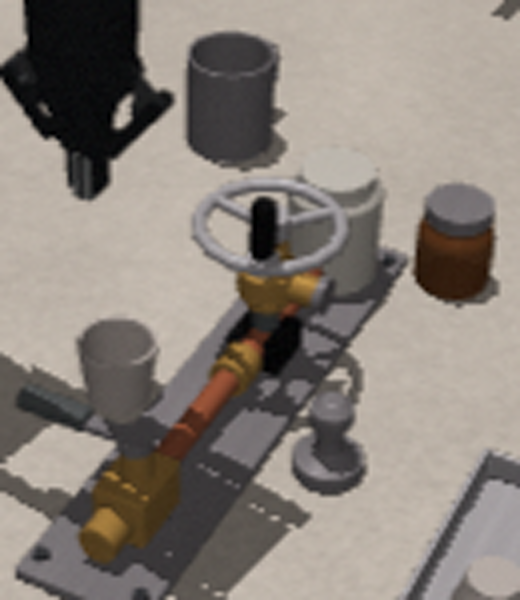

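Wrist view: lever grip spans (223,209) to (271,209), still shut. Next I measure the final crank angle and the lever.

```bash
python3 - <<'E'
from h import *
d=pickle.load(open("c3.pkl","rb"));t=d["top"];s=d["scene"];w=d["wrist"]
def black(c,x0,y0,x1,y1,th):
    im=c["image"][y0:y1,x0:x1].max(2); m=(im<th).astype(np.uint8)
    n,l,st,ce=cv2.connectedComponentsWithStats(m);i=1+np.argmax(st[1:,4]);print(st[i]);return ce[i]+[x0,y0]
a=black(t,212,175,228,192,45);b=black(s,270,165,281,186,40)
p,e=tri(ray(t,*a),ray(s,*b));v=p[:2]-[.559,.1385];print(a,b,p,e,np.hypot(*v),np.arctan2(v[1],v[0]))
q=onz(t,*a,.19);v=q[:2]-[.559,.1385];print(q,np.arctan2(v[1],v[0]))
print("grip ends",onz(w,223,209,.1),onz(w,271,209,.1),"pivot",onz(w,303,208,.1))
for c,u,vv in((t,603,265),(t,603,351)):pass
E
```

```text
[ 5  5  7  8 39]
[ 3  5  6 15 82]
[220.12820513 183.61538462] [275.3902439  176.85365854] [0.57548666 0.09090425 0.18057652] 0.0006045700987440008 0.0503702823104511 -1.2373416877891115
[0.5736572  0.09049288 0.19      ] -1.2744723578224093
grip ends [ 0.45713956 -0.07771302  0.1       ] [ 0.51597124 -0.07753135  0.1       ] pivot [ 0.55518017 -0.07610795  0.1       ]
```

Crank rests at −1.237 rad, matching the contact angle at the bite, so the turn is exactly one. Descending beside the lever.

send_rows(
  deltas=[
    [-0.6,0.8,0.4,0.03,-0.04,0.05,-1],
    [0,0.1,0.9,0,0,0,-1],
    [0,0,0.9,0,0,0,-1],
    [0,0,0.9,0,0,0,-1],
    [0,0,0.9,0,0,0,-1],
    [0,0,0.9,0,0,0,-1],
    [0,0,0.9,0,0,0,-1],
    [0,0,0.5,0,0,0,-1],
    [0,0,0,0,0,0,-1],
  ],
)

```text
time_s: 21.7
tcp_pos: [0.4893, -0.0466, 0.1368]
orientation: [-3.139, -0.003, 0.009]
wrist_force: [0.8, -0.5, -0.4]
grip_width: -0.0002
```

send_rows(
  deltas=[
    [-0.25,0.35,0.8,0,0,0.05,-1],
    [0,0,0.8,0,0,0,-1],
    [0,0,0.8,0,0,0,-1],
    [0,0,0.2,0,0,0,-1],
    [0,0,0,0,0,0,-1],
  ],
)

```text
time_s: 22.2
tcp_pos: [0.4887, -0.0527, 0.0885]
orientation: [-3.14, -0.01, 0.005]
wrist_force: [0.3, -1.3, 0.2]
grip_width: 0.0001
```

```bash
python3 - <<'E'
from bench import bot
from h import *
d={n:bot.capture(n) for n in("wrist","scene")}
cv2.imwrite("pics/w5.png",d["wrist"]["image"][:,:,::-1]);crop(d["scene"],190,140,130,150,4,"pics/s5.png")
s=bot.get_state();print(s["tcp_pos"],s["orientation"],s["wrist_force"])
E
```

```text
[ 0.48912289 -0.05285985  0.0891042 ] [-3.14039583 -0.01092422  0.00521555] [0.1179523  0.33011903 0.4619925 ]
```

View pics/w5.png

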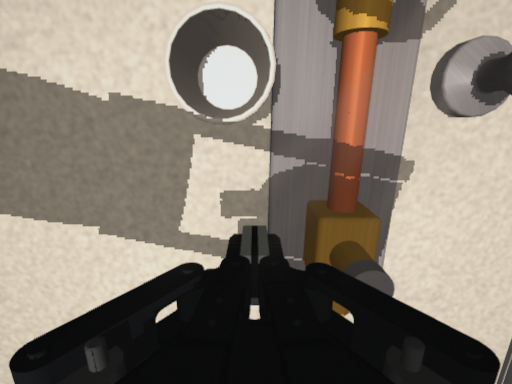

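View pics/s5.png

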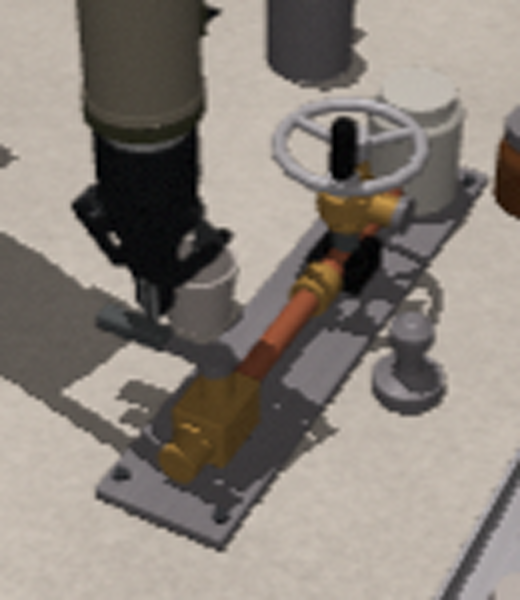

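The closed fingers are on the wheel side of the lever grip, clear of the cup. Lowering a little and starting the push, turning along with the lever.

send_rows(
  deltas=[
    [-0.05,0.15,0.15,0,-0.08,0,-1],
    [-0.05,0.2,0.05,0,0,0,-1],
    [-0.1,0.35,0,0,0,-0.8,-1],
    [-0.1,0.35,0,0,0,-0.8,-1],
  ],
)

```text
time_s: 22.7
tcp_pos: [0.4856, -0.0737, 0.0872]
orientation: [-3.14, -0.005, 0.203]
wrist_force: [2.0, 2.9, -2.5]
grip_width: -0.0
```

```bash
cat > lev.py <<'E'
from bench import bot
import numpy as np
from scipy.spatial.transform import Rotation as Ro
P=np.array([.556,-.079]);s=bot.get_state();p=s["tcp_pos"];o=s["orientation"];f=s["wrist_force"]
M=Ro.from_euler("xyz",o).as_matrix();v=p[:2]-P
yaw=o[2];u=np.array([-np.cos(yaw),-np.sin(yaw)])  # lever-like axis at tool yaw
n=np.array([-u[1],u[0]])
print("t %.2f"%s["time_s"],np.round(p,4),np.round(o,3),"F",np.round(f,1),"Ftool",np.round(M.T@f,1))
ang=np.arctan2(v[1],v[0])%(2*np.pi)-np.pi
print("along %.4f perp %.4f polar %.3f r %.4f"%(v@u,v@n,ang,np.hypot(*v)))
rr=np.hypot(*v); off=.020
print("lever est (offset 20mm) %.3f"%(ang+np.arcsin(off/rr)))
E
python3 lev.py
```

```text
t 22.70 [ 0.4856 -0.0737  0.0872] [-3.14  -0.005  0.203] F [ 2.   2.9 -2.5] Ftool [ 2.5 -2.5  2.5]
along 0.0679 perp -0.0194 polar -0.075 r 0.0706
lever est (offset 20mm) 0.212
```

send_rows(
  deltas=[
    [-0.1,0.37,0.08,0,0,-0.8,-1],
    [-0.1,0.37,0,0,0,-0.8,-1],
    [-0.1,0.37,0,0,0,-0.8,-1],
    [-0.1,0.37,0,0,0,-0.8,-1],
    [-0.1,0.37,0,0,0,-0.8,-1],
  ],
)

```text
time_s: 23.2
tcp_pos: [0.4907, -0.1105, 0.0862]
orientation: [-3.138, -0.009, 0.704]
wrist_force: [-0.8, 3.4, -1.2]
grip_width: -0.0001
```

```bash
python3 lev.py
```

```text
t 23.20 [ 0.4907 -0.1105  0.0862] [-3.138 -0.009  0.704] F [-0.8  3.4 -1.2] Ftool [ 1.6 -3.1  1.3]
along 0.0702 perp -0.0182 polar 0.450 r 0.0725
lever est (offset 20mm) 0.729
```

send_rows(
  deltas=[
    [-0.05,0.37,0,0,0,-0.85,-1],
    [-0.08,0.37,0,0,0,-0.85,-1],
    [-0.08,0.37,0,0,0,-0.85,-1],
    [-0.08,0.37,0,0,0,-0.85,-1],
    [-0.08,0.37,0,0,0,-0.85,-1],
  ],
)

```text
time_s: 23.7
tcp_pos: [0.5132, -0.1393, 0.0862]
orientation: [-3.135, -0.012, 1.235]
wrist_force: [-2.1, 3.5, 1.1]
grip_width: -0.0
```

```bash
python3 lev.py
```

```text
t 23.70 [ 0.5132 -0.1393  0.0862] [-3.135 -0.012  1.235] F [-2.1  3.5  1.1] Ftool [ 2.7 -3.1 -1.1]
along 0.0711 perp -0.0205 polar 0.954 r 0.0740
lever est (offset 20mm) 1.227
```

send_rows(
  deltas=[
    [-0.08,0.37,0,0,0,-0.85,-1],
    [-0.08,0.37,0,0,0,-0.85,-1],
  ],
)

```text
time_s: 23.9
tcp_pos: [0.5257, -0.147, 0.0862]
orientation: [-3.135, -0.014, 1.447]
wrist_force: [-2.1, 1.7, 1.2]
grip_width: -0.0002
```

```bash
python3 lev.py
```

```text
t 23.90 [ 0.5257 -0.147   0.0862] [-3.135 -0.014  1.447] F [-2.1  1.7  1.2] Ftool [ 1.4 -2.3 -1.2]
along 0.0712 perp -0.0217 polar 1.152 r 0.0745
lever est (offset 20mm) 1.424
```

send_rows(
  deltas=[
    [-0.05,0.25,0,0,0,-0.5,-1],
  ],
)

```text
time_s: 24.0
tcp_pos: [0.5303, -0.1489, 0.0862]
orientation: [-3.135, -0.015, 1.511]
wrist_force: [-3.7, 1.3, 3.0]
grip_width: -0.0002
```

```bash
python3 lev.py
```

```text
t 24.00 [ 0.5303 -0.1489  0.0862] [-3.135 -0.015  1.511] F [-3.7  1.3  3. ] Ftool [ 1.1 -3.8 -2.9]
along 0.0713 perp -0.0215 polar 1.218 r 0.0745
lever est (offset 20mm) 1.490
```

Now small pushes (tool y) until the stop pushes back.

send_rows(
  deltas=[
    [0,0.18,0,0,0,-0.4,-1],
  ],
)

```text
time_s: 24.1
tcp_pos: [0.5334, -0.1499, 0.0862]
orientation: [-3.134, -0.015, 1.561]
wrist_force: [-3.9, -2.4, 0.8]
grip_width: 0.0003
```

send_rows(
  deltas=[
    [0,0.13,0,0,0,0,-1],
  ],
)

```text
time_s: 24.2
tcp_pos: [0.5356, -0.1504, 0.0862]
orientation: [-3.133, -0.015, 1.562]
wrist_force: [-3.4, 0.1, 2.6]
grip_width: 0.0002
```

send_rows(
  deltas=[
    [0,0.12,0,0,0,0,-1],
  ],
)

```text
time_s: 24.3
tcp_pos: [0.5364, -0.1505, 0.086]
orientation: [-3.129, -0.016, 1.56]
wrist_force: [-17.2, 2.3, 12.5]
grip_width: 0.0
```

```bash
python3 lev.py
```

```text
t 24.30 [ 0.5364 -0.1505  0.086 ] [-3.129 -0.016  1.56 ] F [-17.2   2.3  12.5] Ftool [  2.3 -17.4 -12.2]
along 0.0717 perp -0.0188 polar 1.303 r 0.0741
lever est (offset 20mm) 1.576
```

The stop is felt (17 N). Backing off and lifting clear.

send_rows(
  deltas=[
    [0,-0.2,0,0,0,0,-1],
    [0,-0.5,0,0,0,0,-1],
    [0,-0.5,-0.3,0,0,0,-1],
    [0,-0.3,-1,0,0,0,-1],
    [0,-0.2,-1,0,0,0,-1],
    [-0.2,-0.5,-1,0,0,0,-1],
    [0,-1,-1,0,0,0,-1],
    [0,-1,-1,0,0,0,-1],
    [0,-1,-1,0,0,0,-1],
    [0,-1,0,0,0,0,-1],
    [1,-1,0,0,0,0,-1],
    [1,-1,0,0,0,0,-1],
    [0,0,0,0,0,0,-1],
  ],
)

```text
time_s: 25.6
tcp_pos: [0.3659, -0.1135, 0.22]
orientation: [-3.14, -0.012, 1.546]
wrist_force: [1.3, -0.8, -0.4]
grip_width: 0.0001
```

```bash
python3 lev.py; python3 - <<'E'
from bench import bot
from h import *
d={n:bot.capture(n) for n in("top","scene","wrist")}
pickle.dump(d,open("c4.pkl","wb"))
cv2.imwrite("pics/w6.png",d["wrist"]["image"][:,:,::-1])
crop(d["top"],130,145,190,100,4,"pics/t6.png");crop(d["scene"],210,120,130,150,4,"pics/s6.png")
E
```

```text
t 25.60 [ 0.3659 -0.1135  0.22  ] [-3.14  -0.012  1.546] F [ 1.3 -0.8 -0.4] Ftool [-0.8  1.3  0.4]
along 0.0392 perp -0.1892 polar 0.179 r 0.1932
lever est (offset 20mm) 0.283
```

View pics/t6.png

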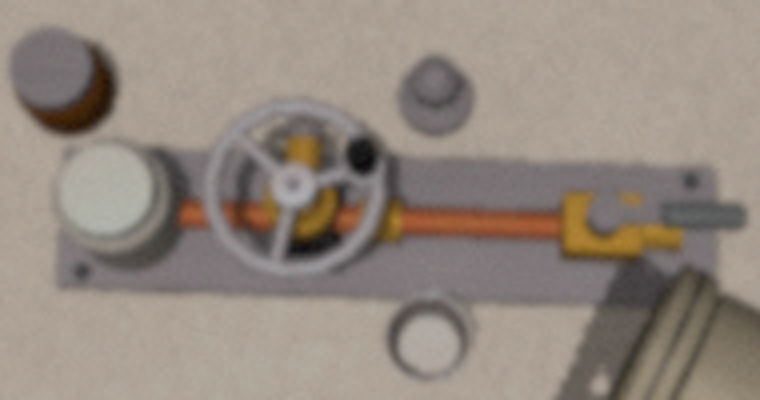

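View pics/s6.png

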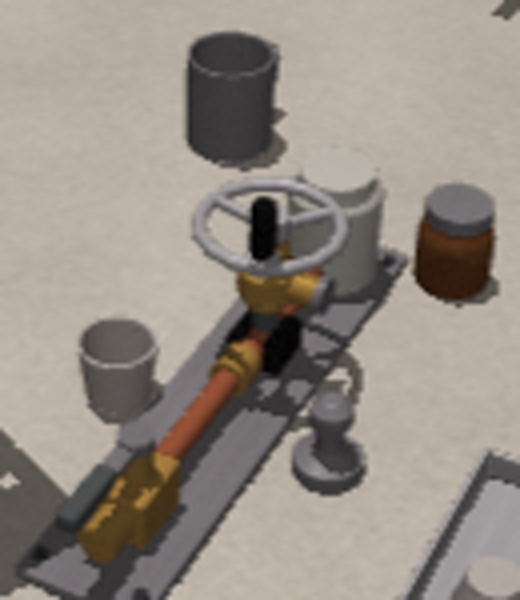

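The top view shows the lever along the pipe, with its grip from (662,215) to (745,216) and its pivot at (606,214). The bystanders are at the same pixels as before, the wheel hasn't moved, and the robot is clear. Handing in.

```bash
python3 -c "
from bench import bot
print(bot.finish_job(), bot.get_state()['time_s'])"
```

```text
the job is handed in; nothing more can be done
the job is handed in; nothing more can be done
```

The inlet handwheel is turned one full turn past its bite, the outlet lever is fully open in line with the pipe, and the job is handed in at about 26 s. No verdict was reported.

- **Inlet:** I gripped the crank and turned it anticlockwise through the idle play. It bit at a crank angle of about −1.237 rad, where the force at the crank rose from about 1.3 N to about 9 N. I then went round until the crank was back at the same loaded angle, within about 0.01 rad, and let go. The camera check put the released crank at −1.237 rad, the same as where it bit. I estimate the bite itself is known to about ±0.03 rad.
- **Riser:** Measured sideways force at the crank stayed at about 10 N, against the roughly 30 N that would wrench it. Forces were only read at the end of each short move.
- **Outlet:** I pushed the lever with closed fingers until it hit its stop, with about 21 N at the wrist in total, then backed off. The last pictures show it lying along the pipe.
- **Surroundings:** The cup, tamper, jar and pitcher show no movement in the final pictures. I did not look at the brush and portafilter again at the end, but the arm never came down near them. The gripper is clear of everything.

No check failed. One camera estimate disagreed slightly: the top view alone, at an assumed height, gave −1.274 rad for the released crank. I trusted the two-view figure, which also matched the gripper's position at the start.

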